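# Clip the storage jar shut and put it back into the packed spice row

## Robot

A 6-joint arm with a two-finger parallel gripper is mounted at the origin on a cart in front of the work surface, level with it; the furniture and walls round the work are solid. World frame = base frame: x ahead of the robot, y to its left, z up, the work surface at z = 0. Lengths are in m, angles in rad, forces in N, time in s.
With the tool pointing down it reaches from about 0.325 to 0.75 m from the base axis. Payload 7.6 kg.
Tool frame: the origin (TCP) lies at the very end of the fingers, on their centre line; the grasp point (between the pads) lies 19 mm behind it; z points along the fingers, y is the line along which they close (so a half turn about z gives the same grasp; the last joint's range is limited). The gripper opens to 85 mm and grips with 20 to 120 N. Pads are 22 mm wide; open, the fingers measure 114 mm over their backs; the gripper's body (76 mm by 85 mm) begins 54 mm behind the grasp point. The pads swing forward as they close: fully open they stand 13 mm farther back than shut.
Start: joints at [1.178, 0.052, 1.401, -0, 1.689, -0.07], TCP at [0.167, 0.498, 0.231] pointing down, gripper open.
Joint ranges: [-2.9, 2.9], [-0.91, 2.17], [0.12, 2.37], [-1.06, 4.2], [0.26, 2.73], [-2.93, 2.93]. Speed limits (rad/s): [2.57, 2.57, 3.01, 3.14, 3.14, 3.14].

## Interface

Orientations are given as a unit quaternion [x, y, z, w].
In Python, from cell import readout, optics, close_job gives the robot as it stands.
- The arm moves only by the tool send_rows, never from a script. Its argument "deltas" is a list of rows, each a list of 2 entries, a list of its own where there are three numbers: the shift along the tool's x, y, z in mm, then the turn about the tool's z in degrees. In form: [[[dx, dy, dz], spin], ...]. A call has exactly 8 rows; each row is the pose to reach, as a shift and turn from the pose commanded when the call began, along the tool's axes at that moment; what a row does not reach only later rows make up. A row lasts 1/12 s, in which the tool goes at most 41.7 mm and 7.16 degrees, less where a joint would pass 70% of its speed; a pose out of reach is approached as far as the arm can. A call with a gripper value outside its range is refused whole. "fingers" is the closure, from -1 (fully open) to 1 (shut), set as the call begins (left out, the last holds). The fingers move at their own pace and stop on an object; "grip_force" is the grip in N (left out, the last holds). Time passes only in rows, so rows that repeat a pose let the fingers close, or fill a call up. It gives the time, the measured TCP pose, the force, the opening and the grip force at its end, in the units of the state.
- readout.state(): the state, without advancing time (a new reading comes with each control period).
- optics.snapshot(name): name is "scene" or "top"; returns a dict with "image" (400x640x3 uint8, red, green, blue), "vfov" (degrees; the focal length in pixels is half the picture's height over the tangent of half this angle, whatever the lens; pixels are square), "cx", "cy" (the principal point, pixels), "R" (3x3) and "t" (3): a world point X has camera coordinates R X + t. Camera axes: x right, y down, z forward; pixel columns grow to the right and rows downward; lengths in m; the calibration is good to about 2 mm. A picture is of the moment at which its call begins. There is no depth.
- close_job(): hands the job in; it is judged then, once.
The state is a dict: "t": time; "joints": joint angles; "dq": joint speeds; "joint_torque": joint torques, N m; "eef_pos": TCP position; "ee_rot": TCP orientation; "ft_force": force on the tool from outside, world axes, zero at the start; "moment": the same for the moment, N m; "grip_width": finger opening in m; "grasp_force": force on a finger pad.
Only numpy, scipy, OpenCV 4.12 (cv2) and the standard library are available. Lean on these libraries where they do the work, as an engineer would, in place of code of your own. Each camera call takes 0.05 s, during which the arm holds its last target. There are 200 camera calls.

## Task

Clip the white stoneware clip-top jar shut: press its lever down until it snaps over and lies against the jar. Then put the jar back in its place in the wooden rack, between the wooden-lidded jar and the tall grey-lidded jar, which have slid together: push the row apart to make room, and lower the clip-top jar upright onto the rack floor, its clip facing the front of the rack, before letting go. Keep all four spice jars standing in the rack, tip nothing over and leave the tumbler and the egg cup where they are.

Things in the scene. Friction and masses are not known exactly. Their poses are not given: they have to be found in the camera images.
- clip_jar: White stoneware, round clip-top jar, 0.78 kg, 64 mm across (foot rounded to 57), neck 56 mm at 98-106 mm up, lid 64 mm across at 112-123 mm, 130 mm high closed. Origin: centre of underside, z up; -x: side of the lever (front), +x: lid hinge. The sides (+y, -y) are clear: grip the clipped lid there; unclipped, the lid lifts open. Starts on the worktop, lid ajar.
- clasp (a joint): Lever angle, rad: 0 undone, sticking out 40 deg above level; turns down; 1.55 dead centre; 2.1 home, hanging against the jar. The seal pushes it back to 0 before dead centre, home past it. It needs about 0.1 Nm: about 4 N straight down 24 mm out from the pivot; over 7 N there tips the jar. Pivot: 38 mm in front of the jar's axis, 102 mm above its underside, along the jar's y.
- clasp_tip (a point): Middle of the lever's free edge. The lever is a steel plate 22 mm wide and 3 mm thick that reaches 42 mm from its pivot.
- rack: Low wooden spice rack, fixed. Outside 82 mm deep (x), 277 mm long (y); inside 70 x 257 mm; floor 8 mm above the worktop, end boards up to 62 mm, front and back laths up to 40 mm. Origin: centre of underside; -x is its front, y along the row, z up. The four spice jars and the clip-top jar together fill the row but for 6 mm (a jar dragged by its top digs in and sticks).
- jar_a: The tall grey-lidded cream jar in the rack, 52 mm across, 92 mm high, 0.16 kg. Origin: centre of its underside, z up.
- jar_b: The wooden-lidded cream jar in the rack, 47 mm across, 78 mm high, 0.16 kg. Origin: centre of its underside, z up. It and jar_a stand side by side with at most about 9 mm between them, in either order.
- jar_d: The small grey-lidded cream jar at one end of the row, 44 mm across, 70 mm high, 0.16 kg. Origin: centre of its underside, z up.
- salt_shaker: Glass shaker with a grey domed top at the other end of the row, 44 mm across, 90 mm high, 0.1 kg. Origin: centre of its underside, z up.
- tumbler: Glass tumbler standing behind, 81 mm across, 93 mm high, origin at its underside; leave it alone.
- egg_cup: White egg cup in front of the rack, 49 mm across, 52 mm high, origin at its underside; leave it alone.
Things that resemble listed ones, but are neither listed nor needed, are in the scene too. Leave any green or orange look-alike of the jar_b alone.

How it is judged:
By the outcome, as a careful person would: the job done as asked, in the order asked, and still so for the second after the job is handed in, with the robot touching nothing.
It also fails if it takes over 70 s, if anything falls off the work surface, if the arm or the gripper's body presses on something with over 40 N, if the wrist force passes 120 N, or if a joint passes its speed limit or range.

## Working session

There is one attempt and no reset: what is moved stays moved. The work goes in short steps, Python scripts to look and compute and a tool call to move; the robot and the scene stay as the last step left them, time stands still between calls to the robot, and variables do not carry over. Pictures are saved under pics/ and viewed, at most 10 in all, crops included, and the job is handed in when it is done.

Besides the shell and the picture viewer there is one more tool, called after "Call:" as name([rows], argument=value, ...), one row to a line, values as JSON. send_rows: Moves the arm, as the interface text tells. Its arguments: {"type":"object","properties":{"deltas":{"type":"array"},"fingers":{"type":"number"},"grip_force":{"type":"number"}},"required":["deltas"]}

```bash
ls; mkdir -p pics; python3 - <<'E'
from cell import readout, optics
import cv2,numpy as np,pickle
for n in("scene","top"):
    s=optics.snapshot(n); cv2.imwrite(f"pics/{n}0.png",s["image"][:,:,::-1]); pickle.dump(s,open(f"{n}0.pkl","wb"))
    print(n,s["vfov"],s["cx"],s["cy"],s["R"],s["t"], -np.array(s["R"]).T@s["t"])
print(readout.state())
E
```

```text
pics
scene 50.01715252730036 319.9382725285313 197.526180657057 [[ 0.78742603 -0.61621972  0.0152808 ]
 [-0.36217225 -0.48257109 -0.79746875]
 [ 0.49879005  0.62241337 -0.60316672]] [-0.47296615  0.32650596  0.6652332 ] [ 0.15886556 -0.54793877  0.66885213]
top 46.173265559366754 319.36716580115456 197.39852509237022 [[-0.01581557 -0.99966839  0.02032179]
 [-0.98285741  0.01180938 -0.1839887 ]
 [ 0.1836877  -0.0228833  -0.98271826]] [0.02634934 0.61468313 1.15913817] [0.39164318 0.04560649 1.25166553]
{'t': 0.1, 'joints': array([ 1.17768331e+00,  5.27864242e-02,  1.40161027e+00, -4.78442930e-07,
        1.68860684e+00, -7.02901871e-02]), 'dq': array([-4.45726044e-06, -1.95543865e-03, -3.07753505e-03, -1.57866359e-04,
       -7.28170358e-04,  8.16831628e-04]), 'joint_torque': array([ 1.04363186e-03, -3.82578099e+01, -3.60988283e+01, -7.90855825e-05,
        4.72738553e-03,  9.99615878e-06]), 'eef_pos': array([0.16642492, 0.49764311, 0.23055656]), 'ee_rot': array([ 1.60711424e-01,  9.87001186e-01, -6.86643374e-04, -1.61761824e-04]), 'ft_force': array([-0.4883741 ,  0.41294368,  0.22767268]), 'moment': array([-0.01160581,  0.04552082, -0.04367991]), 'grasp_force': 0.0, 'grip_width': 0.08529238299392751}
```

View pics/scene0.png

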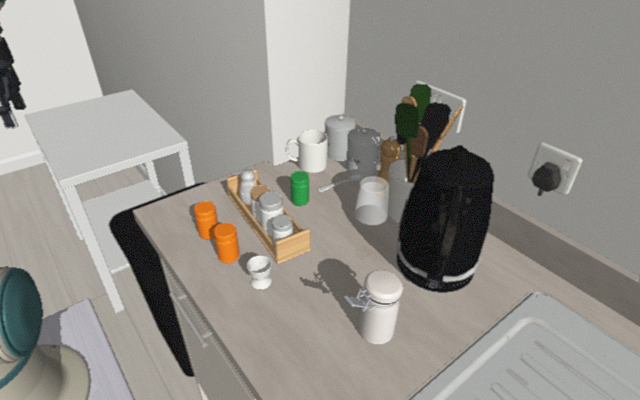

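View pics/top0.png

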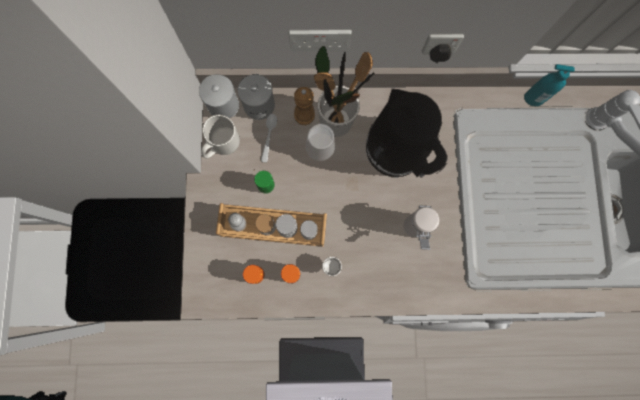

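Scene view: clip jar at (381,305), lever pointing left at (355,298). Rack runs (230,180)-(308,250). Order in the row from the far end: shaker (248,185), wooden-lidded (260,195), tall grey (270,208), small grey (282,230). The orange jars (205,220),(227,243) and the green one (300,188) are look-alikes. jar_b is the one in the rack with the wooden lid, top view (264,223). I'll confirm this in one enlarged crop.

```bash
cat > h.py <<'E'
import numpy as np,cv2,pickle
def cam(s):
    f=200/np.tan(np.radians(s["vfov"])/2)
    return f,np.array(s["R"]),np.array(s["t"])
def ray(s,u,v,z):
    f,R,t=cam(s); d=R.T@np.array([(u-s["cx"])/f,(v-s["cy"])/f,1]); c=-R.T@t
    return c+d*(z-c[2])/d[2]
def proj(s,X):
    f,R,t=cam(s); p=R@np.array(X)+t; return np.array([s["cx"]+f*p[0]/p[2],s["cy"]+f*p[1]/p[2]])
def load(n): return pickle.load(open(n,"rb"))
E
python3 - <<'E'
from h import *
T=load("top0.pkl");S=load("scene0.pkl")
def c(s,x,y,w,h,W,H): return cv2.resize(s["image"][y:y+h,x:x+w,::-1],(W,H),interpolation=cv2.INTER_CUBIC)
a=c(T,210,195,125,56,800,358)
b=c(S,215,160,110,110,240,240);d=c(T,395,195,60,60,240,240);e=c(S,335,260,80,90,240,240)
im=np.hstack([b,d,e,np.zeros((240,80,3),np.uint8)])
cv2.imwrite("pics/crop0.png",np.vstack([a,im]))
E
```

```text
(no output)
```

View pics/crop0.png

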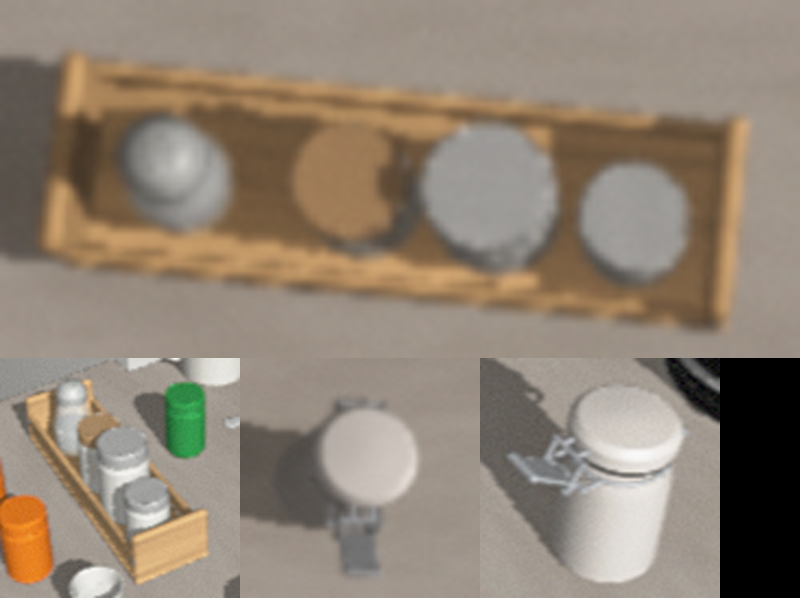

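```bash
python3 - <<'E'
from h import *
np.set_printoptions(precision=4,suppress=True)
T=load("top0.pkl");S=load("scene0.pkl")
R=lambda a,b:(210+a/6.4-.5,195+b/6.4-.5)
for n,p,z in [("shaker",R(165,150),.09),("b",R(353,186),.086),("a",R(489,193),.1),("d",R(635,218),.078),
 ("LT",R(75,55),.062),("LB",R(48,250),.062),("RT",R(745,120),.062),("RB",R(727,327),.062),
 ("jar",(426.5,219),.123),("tip",(424.3,248.2),.129),("lid",(426.5,219),.128)]:
    X=ray(T,*p,z); print(n,X[:2],proj(S,X))
# jar lid mask in both
for nm,s,box in(("top",T,(405,440,200,235)),("scene",S,(355,410,265,345))):
    im=s["image"].astype(int); x0,x1,y0,y1=box
    m=np.zeros((400,640),np.uint8); m[y0:y1,x0:x1]=(im[y0:y1,x0:x1].min(2)>175)
    n,l,st,ce=cv2.connectedComponentsWithStats(m); k=1+np.argmax(st[1:,4]); print(nm,st[k],ce[k])
# colours
im=T["image"].astype(int)
m=np.zeros((400,640),np.uint8); m[226:260,410:440]=((im.max(2)-im.min(2)<12)&(im.mean(2)<140))[226:260,410:440]
for r in range(226,256): print(r,"".join("#" if v else "." for v in m[r,410:440]))
E
```

```text
shaker [0.5593 0.2288] [248.432  173.3483]
b [0.5447 0.1561] [259.3097 191.114 ]
a [0.5395 0.1024] [269.7604 198.4114]
d [0.5317 0.0463] [281.5636 220.7447]
LT [0.6022 0.2698] [255.7642 169.6743]
LB [0.524  0.2786] [226.6874 178.4973]
RT [0.5725 0.0018] [309.4592 229.8157]
RB [0.4898 0.0104] [274.6615 243.7103]
jar [ 0.5459 -0.2411] [384.4504 285.9169]
tip [ 0.4746 -0.2302] [347.9808 300.0532]
lid [ 0.5452 -0.2398] [383.9327 283.6103]
top [420 209  19  22 277] [430.1697 220.4657]
scene [368 301  31  43 932] [382.882  322.5826]
226 #######.......................
227 #########.....................
228 #########.....................
229 #########.....................
230 ###########...................
231 #############.................
232 ###############..#.#..........
233 ##################.#..........
234 #############.####.#..........
235 #############..##..##.........
236 .####################.........
237 .......#############..........
238 .........###########..........
239 .........##########...........
240 .........##########...........
241 ..........#########...........
242 ..........#########...........
243 ..........#########...........
244 ..........#########...........
245 ..........##########..........
246 ...........#########..........
247 ...........#########..........
248 ...........########...........
249 .............####.............
250 ..............................
251 ..............................
252 ..............................
253 ..............................
254 ..............................
255 ..............................
```

```bash
cat >> h.py <<'E'
from scipy.spatial.transform import Rotation as Ro
def delta(x,y,z,ang,frm=None):
    """tool-frame shift (mm) and spin (deg) to the pose with tool y at world angle ang; frm=(x,y,z,ang) start"""
    if frm is None:
        from cell import readout
        s=readout.state(); p=s["eef_pos"]; R=Ro.from_quat(s["ee_rot"]).as_matrix(); a=np.degrees(np.arctan2(R[1,1],R[0,1]))
        print("at",np.round(p,4),"ang",round(a,2),"F",np.round(s["ft_force"],1),"w",round(s["grip_width"],4),"t",round(s["t"],2),"zax",np.round(R[:,2],3))
    else:
        p=np.array(frm[:3]);a=frm[3];c,q=np.cos(np.radians(a)),np.sin(np.radians(a)); R=np.array([[-q,c,0],[c,q,0],[0,0,-1.]])
    print("delta",np.round(1000*R.T@(np.array([x,y,z])-p),1),"spin",round(a-ang,2))
E
python3 - <<'E'
from h import *
delta(.40,.25,.231,82.5)
delta(.481,-.232,.20,82.5)
E
```

```text
at [0.1664 0.4976 0.2306] ang 71.5 F [-0.5  0.4  0.2] w 0.0853 t 0.1 zax [-0.001 -0.001 -1.   ]
delta [-3.001e+02 -1.608e+02 -2.000e-01] spin -11.0
at [0.1664 0.4976 0.2306] ang 71.5 F [-0.5  0.4  0.2] w 0.0853 t 0.1 zax [-0.001 -0.001 -1.   ]
delta [-529.8 -592.1   31.3] spin -11.0
```

Call:
send_rows([
  [[-25,-13,0],-1],
  [[-60,-32,0],-2],
  [[-98,-52,0],-4],
  [[-136,-73,0],-5],
  [[-176,-94,0],-7],
  [[-214,-115,0],-9],
  [[-252,-135,0],-10],
  [[-285,-153,0],-11],
], fingers=1, grip_force=30)

```text
t: 0.77
eef_pos: [0.3854, 0.2646, 0.2311]
ee_rot: [0.065, 0.998, -0.0, -0.0]
ft_force: [-0.1, 0.6, 0.6]
grip_width: 0.0002
grasp_force: 0.0
```

```bash
python3 -c "
from h import *
delta(.481,-.232,.20,82.5)"
```

```text
at [0.3854 0.2646 0.2311] ang 82.57 F [-0.1  0.6  0.6] w 0.0002 t 0.77 zax [-0.  0. -1.]
delta [-159.1 -480.    31.1] spin 0.07
```

Call:
send_rows([
  [[-12,-35,0],0],
  [[-24,-70,0],0],
  [[-36,-105,0],0],
  [[-48,-140,0],0],
  [[-60,-175,0],0],
  [[-72,-210,0],0],
  [[-84,-245,0],0],
  [[-95,-275,0],0],
])

```text
t: 1.43
eef_pos: [0.4427, -0.0209, 0.231]
ee_rot: [0.066, 0.998, -0.0, -0.0]
ft_force: [0.8, 1.1, -0.6]
grip_width: -0.0001
grasp_force: 0.0
```

Call:
send_rows([
  [[-10,-30,4],0],
  [[-22,-65,8],0],
  [[-33,-100,12],0],
  [[-44,-135,18],0],
  [[-53,-165,23],0],
  [[-59,-185,27],0],
  [[-63,-200,30],0],
  [[-64,-205,31],0],
])

```text
t: 2.1
eef_pos: [0.4792, -0.2318, 0.199]
ee_rot: [0.066, 0.998, 0.0, -0.001]
ft_force: [0.4, 0.5, 0.5]
grip_width: 0.0001
grasp_force: 0.0
```

```bash
python3 - <<'E'
from h import *
from cell import optics
delta(.481,-.232,.145,82.5)
o=[]
for n,b in(("top",(375,180,100,100)),("scene",(310,220,120,130))):
    s=optics.snapshot(n);x,y,w,h=b; o.append(cv2.resize(s["image"][y:y+h,x:x+w,::-1],(400,400),interpolation=cv2.INTER_CUBIC))
cv2.imwrite("pics/p1.png",np.hstack(o))
E
```

```text
at [ 0.4792 -0.2318  0.199 ] ang 82.4 F [0.4 0.5 0.5] w 0.0001 t 2.1 zax [-0.002  0.001 -1.   ]
delta [-1.9  0.  54. ] spin -0.1
```

View pics/p1.png

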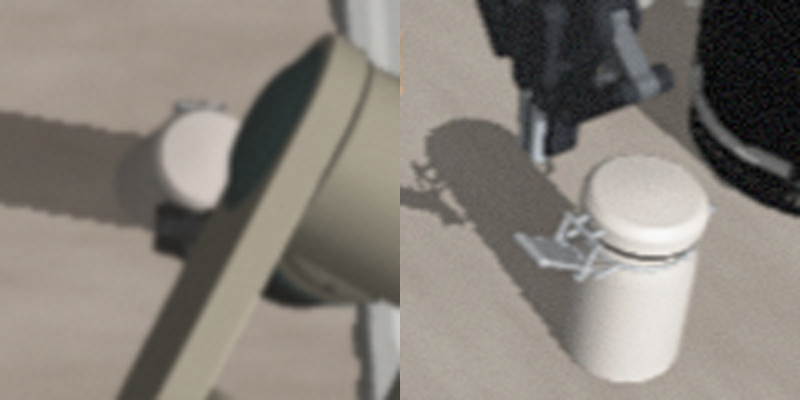

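The scene shows the closed fingertips at about (352,272), above the lever tip at (352,301). I'll go down now.

Call:
send_rows([
  [[-2,0,15],0],
  [[-2,0,32],0],
  [[-2,0,48],0],
  [[-2,0,57],0],
  [[-2,0,62],0],
  [[-2,0,66],0],
  [[-2,0,69],0],
  [[-2,0,72],0],
])

```text
t: 2.87
eef_pos: [0.4814, -0.2305, 0.1297]
ee_rot: [0.065, 0.998, -0.0, -0.0]
ft_force: [-10.2, 2.1, 12.2]
grip_width: -0.0001
grasp_force: 6.2
```

Call:
send_rows([
  [[0,0,1.5],0],
  [[0,0,3],0],
  [[0,0,4.5],0],
  [[0,0,6],0],
  [[0,0,7.5],0],
  [[0,0,9],0],
  [[0,0,10.5],0],
  [[0,0,12],0],
])

```text
t: 3.53
eef_pos: [0.4816, -0.2305, 0.1162]
ee_rot: [0.065, 0.998, 0.0, 0.0]
ft_force: [-0.1, -0.5, 3.7]
grip_width: 0.0
grasp_force: 1.3
```

```bash
python3 - <<'E'
from h import *
from cell import optics
delta(.481,-.232,.10,82.5)
s=optics.snapshot("scene")
cv2.imwrite("pics/p2.png",cv2.resize(s["image"][220:350,310:430,::-1],(480,520),interpolation=cv2.INTER_CUBIC))
E
```

```text
at [ 0.4816 -0.2305  0.1162] ang 82.5 F [-0.1 -0.5  3.7] w 0.0 t 3.53 zax [ 0.  0. -1.]
delta [ 0.4 -1.6 16.2] spin 0.0
```

View pics/p2.png

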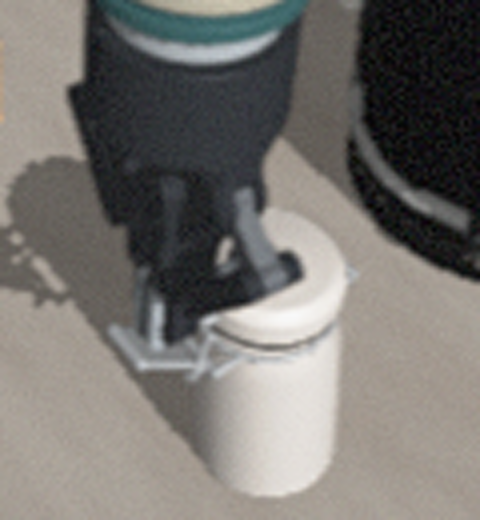

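The fingers bear on the lever at about (160,345) in the crop, and the jar is upright. The force is 3.7 N, so I'll keep pressing.

Call:
send_rows([
  [[0,0,2],0],
  [[0,0,4],0],
  [[0,0,6],0],
  [[0,0,8],0],
  [[0,0,10],0],
  [[0,0,12],0],
  [[0,0,13.5],0],
  [[0,0,15],0],
])

```text
t: 4.25
eef_pos: [0.4816, -0.2306, 0.1014]
ee_rot: [0.065, 0.998, -0.0, 0.0]
ft_force: [-1.7, 0.1, 8.9]
grip_width: 0.0001
grasp_force: 4.6
```

Call:
send_rows([
  [[0,0,1.5],0],
  [[0,0,3],0],
  [[0,0,4.5],0],
  [[0,0,6],0],
  [[0,0,7.5],0],
  [[0,0,9],0],
  [[0,0,10.5],0],
  [[0,0,12],0],
])

```text
t: 4.92
eef_pos: [0.4812, -0.2302, 0.0884]
ee_rot: [0.065, 0.998, 0.0, -0.001]
ft_force: [-0.2, -0.6, -0.5]
grip_width: -0.0
grasp_force: 0.0
```

Call:
send_rows([
  [[0,0,1.5],0],
  [[0,0,3],0],
  [[0,0,4.5],0],
  [[0,0,6],0],
  [[0,0,7.5],0],
  [[0,0,9],0],
  [[0,0,10],0],
  [[0,0,11],0],
])

```text
t: 5.58
eef_pos: [0.4815, -0.2305, 0.0781]
ee_rot: [0.065, 0.998, 0.0, -0.0]
ft_force: [0.1, 0.2, -1.0]
grip_width: -0.0001
grasp_force: 0.0
```

```bash
python3 - <<'E'
from h import *
from cell import optics
delta(.481,-.232,.10,82.5)
s=optics.snapshot("scene")
cv2.imwrite("pics/p3.png",cv2.resize(s["image"][220:350,310:430,::-1],(480,520),interpolation=cv2.INTER_CUBIC))
E
```

```text
at [ 0.4815 -0.2305  0.0781] ang 82.5 F [ 0.1  0.2 -1. ] w -0.0001 t 5.58 zax [ 0.  0. -1.]
delta [  0.3  -1.6 -21.9] spin 0.0
```

View pics/p3.png

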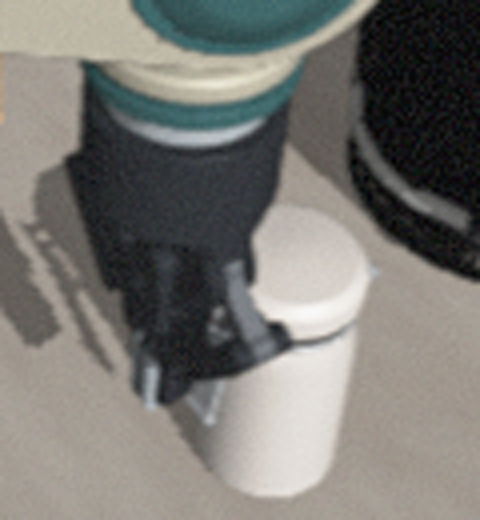

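The lever has snapped over and hangs against the jar at about (205,400) in the crop. The force is back to zero. I'll retreat and go to the rack.

Call:
send_rows([
  [[8,0,-4],0],
  [[14,0,-25],0],
  [[14,0,-60],-4],
  [[14,10,-95],-10],
  [[14,40,-120],0],
  [[14,75,-130],7],
  [[14,110,-130],14],
  [[14,145,-130],21],
])

```text
t: 6.3
eef_pos: [0.4862, -0.0869, 0.21]
ee_rot: [0.218, 0.976, -0.0, 0.001]
ft_force: [0.6, -0.0, -0.9]
grip_width: -0.0002
grasp_force: 0.0
```

```bash
python3 - <<'E'
from h import *
from cell import optics
import pickle
delta(.545,.156,.20,-6.4)
pickle.dump(optics.snapshot("top"),open("top1.pkl","wb"));pickle.dump(optics.snapshot("scene"),open("scene1.pkl","wb"))
E
```

```text
at [ 0.4862 -0.0869  0.21  ] ang 64.86 F [ 0.6 -0.  -0.9] w -0.0002 t 6.3 zax [ 0.003 -0.001 -1.   ]
delta [ 50.  244.9  10. ] spin 71.26
```

Call:
send_rows([
  [[6,33,0],7],
  [[12,66,0],14],
  [[19,99,0],21],
  [[26,132,0],28],
  [[33,165,0],35],
  [[40,198,0],42],
  [[46,225,0],49],
  [[50,244,5],56],
], fingers=-1)

```text
t: 7.07
eef_pos: [0.5434, 0.1563, 0.2044]
ee_rot: [0.644, 0.765, 0.001, 0.001]
ft_force: [0.1, -0.5, -0.0]
grip_width: 0.0854
grasp_force: 0.0
```

```bash
python3 - <<'E'
from h import *
from cell import optics
delta(.545,.156,.14,-6.4)
import pickle
T=load("top1.pkl");S=load("scene1.pkl")
o=[]
for s,b in((T,(385,180,80,80)),(S,(325,250,90,100))):
    x,y,w,h=b; o.append(cv2.resize(s["image"][y:y+h,x:x+w,::-1],(400,400),interpolation=cv2.INTER_CUBIC))
cv2.imwrite("pics/p4.png",np.hstack(o))
E
```

```text
at [0.5434 0.1563 0.2044] ang 9.81 F [ 0.1 -0.5 -0. ] w 0.0854 t 7.07 zax [ 0.002  0.001 -1.   ]
delta [-0.6  1.4 64.4] spin 16.21
```

View pics/p4.png

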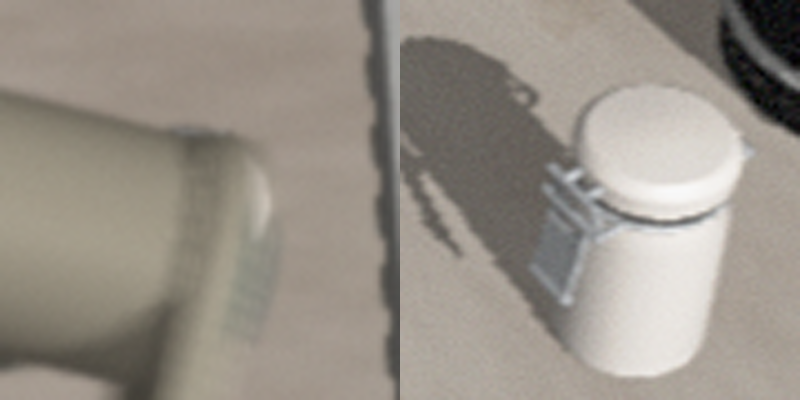

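The clip hangs down against the jar (555,250), so it is clipped. Now I'll align over jar_b and descend.

Call:
send_rows([
  [[0,0,8],7],
  [[0,0,16],14],
  [[0,1,30],16],
  [[0,1,45],16],
  [[0,1,60],16],
  [[0,1,75],16],
  [[0,1,85],16],
  [[0,1,90],16],
])

```text
t: 7.73
eef_pos: [0.5434, 0.1538, 0.1118]
ee_rot: [0.743, 0.669, -0.001, -0.001]
ft_force: [0.1, 1.1, 0.0]
grip_width: 0.0857
grasp_force: 0.0
```

```bash
python3 - <<'E'
from h import *
delta(.545,.156,.048,-6.4)
E
```

```text
at [0.5434 0.1538 0.1118] ang -5.97 F [0.1 1.1 0. ] w 0.0857 t 7.73 zax [-0.002 -0.001 -1.   ]
delta [ 2.4  1.5 63.8] spin 0.43
```

Call:
send_rows([
  [[2,1,10],0],
  [[2,1,22],0],
  [[2,1,34],0],
  [[2,1,46],0],
  [[2,1,54],0],
  [[2,1,60],0],
  [[2,1,63],0],
  [[2,1,63],0],
])

```text
t: 8.4
eef_pos: [0.5449, 0.1565, 0.0495]
ee_rot: [0.743, 0.669, -0.0, -0.0]
ft_force: [-0.4, 0.1, 0.5]
grip_width: 0.0853
grasp_force: 0.0
```

Call:
send_rows([
  [[0,0,0],0],
  [[0,0,0],0],
  [[0,0,0],0],
  [[0,0,0],0],
  [[0,0,0],0],
  [[0,0,0],0],
  [[0,0,0],0],
  [[0,0,0],0],
], fingers=1, grip_force=30)

```text
t: 9.07
eef_pos: [0.5457, 0.1567, 0.0511]
ee_rot: [0.743, 0.669, 0.001, 0.0]
ft_force: [-0.9, 0.0, 5.5]
grip_width: 0.0463
grasp_force: 31.2
```

```bash
python3 - <<'E'
from h import *
C=np.array([.547,.140]);yv=np.array([.111,.994])
delta(*(C+yv*.061),.05,-6.4)
E
```

```text
at [0.5457 0.1567 0.0511] ang -5.99 F [-0.9  0.   5.5] w 0.0463 t 9.07 zax [ 0.001  0.    -1.   ]
delta [44.6  3.4  1.2] spin 0.41
```

Call:
send_rows([
  [[0,0,-2],0],
  [[2,0,-2.5],0],
  [[7,0.5,-2.5],0],
  [[13,1,-2.5],0],
  [[20,1.5,-2.5],0],
  [[27,2,-2.5],0],
  [[33,2.5,-2.5],0],
  [[37,3,-2.5],0],
])

```text
t: 9.73
eef_pos: [0.5521, 0.194, 0.0527]
ee_rot: [0.743, 0.669, -0.0, -0.0]
ft_force: [0.1, -0.5, -0.6]
grip_width: 0.0461
grasp_force: 31.0
```

Call:
send_rows([
  [[1,0,0],0],
  [[2,0,0],0],
  [[3,0,0],0],
  [[4,0,0],0],
  [[5,0,0],0],
  [[5.5,0,0],0],
  [[6,0,0],0],
  [[6,0,0],0],
])

```text
t: 10.4
eef_pos: [0.5527, 0.199, 0.0528]
ee_rot: [0.743, 0.669, 0.0, -0.0]
ft_force: [0.3, -1.8, -0.8]
grip_width: 0.0458
grasp_force: 31.0
```

Call:
send_rows([
  [[0.5,0,0],0],
  [[1,0,0],0],
  [[1.5,0,0],0],
  [[2,0,0],0],
  [[2,0,0],0],
  [[2,0,0],0],
  [[2,0,0],0],
  [[2,0,0],0],
])

```text
t: 11.07
eef_pos: [0.5529, 0.2011, 0.0528]
ee_rot: [0.743, 0.669, 0.0, -0.0]
ft_force: [-0.7, -1.4, -1.8]
grip_width: 0.0459
grasp_force: 31.0
```

Call:
send_rows([
  [[0.5,0,0],0],
  [[1,0,0],0],
  [[1.5,0,0],0],
  [[2,0,0],0],
  [[2.5,0,0],0],
  [[3,0,0],0],
  [[3,0,0],0],
  [[3,0,0],0],
])

```text
t: 11.73
eef_pos: [0.5533, 0.2036, 0.0528]
ee_rot: [0.743, 0.669, -0.0, 0.0]
ft_force: [-0.7, -4.1, -0.2]
grip_width: 0.0464
grasp_force: 31.1
```

Call:
send_rows([
  [[0.5,0,0],0],
  [[1,0,0],0],
  [[1.5,0,0],0],
  [[1.5,0,0],0],
  [[1.5,0,0],0],
  [[1.5,0,0],0],
  [[1.5,0,0],0],
  [[1.5,0,0],0],
])

```text
t: 12.4
eef_pos: [0.5535, 0.2044, 0.053]
ee_rot: [0.743, 0.669, -0.001, 0.001]
ft_force: [-1.4, -8.1, 0.5]
grip_width: 0.046
grasp_force: 31.1
```

Call:
send_rows([
  [[-0.5,0,0],0],
  [[-1,0,0.5],0],
  [[-1.3,0,1],0],
  [[-1.3,0,1.5],0],
  [[-1.3,0,2],0],
  [[-1.3,0,2.5],0],
  [[-1.3,0,2.7],0],
  [[-1.3,0,2.7],0],
])

```text
t: 13.07
eef_pos: [0.5537, 0.204, 0.0513]
ee_rot: [0.743, 0.669, 0.0, 0.0]
ft_force: [-2.6, -5.7, 7.3]
grip_width: 0.0459
grasp_force: 31.4
```

Call:
send_rows([
  [[0,0,0],0],
  [[0,0,0],0],
  [[0,0,0],0],
  [[0,0,0],0],
  [[0,0,-10],0],
  [[0,0,-25],0],
  [[0,0,-45],0],
  [[0,0,-65],0],
], fingers=-1)

```text
t: 13.73
eef_pos: [0.553, 0.2043, 0.1162]
ee_rot: [0.743, 0.669, -0.0, -0.0]
ft_force: [1.3, 0.6, 0.4]
grip_width: 0.0854
grasp_force: 0.0
```

```bash
python3 - <<'E'
from h import *
delta(.5395,.103,.115,-6.4)
E
```

```text
at [0.553  0.2043 0.1162] ang -5.98 F [1.3 0.6 0.4] w 0.0854 t 13.73 zax [-0.  0. -1.]
delta [-102.2   -2.9    1.2] spin 0.42
```

Call:
send_rows([
  [[-8,0,-2],0],
  [[-25,-1,-3],0],
  [[-45,-2,-3],0],
  [[-65,-2,-3],0],
  [[-82,-2,-3],0],
  [[-94,-2,-3],0],
  [[-101,-2,-2],0],
  [[-102,-2,0],0],
])

```text
t: 14.4
eef_pos: [0.5407, 0.1019, 0.1152]
ee_rot: [0.744, 0.669, 0.0, 0.0]
ft_force: [0.5, -0.7, 0.4]
grip_width: 0.0851
grasp_force: 0.0
```

Call:
send_rows([
  [[0,0,10],0],
  [[0,0,22],0],
  [[0,0,34],0],
  [[0,0,46],0],
  [[0,0,54],0],
  [[0,0,60],0],
  [[0,0,64],0],
  [[0,0,65],0],
])

```text
t: 15.07
eef_pos: [0.5403, 0.1031, 0.0492]
ee_rot: [0.743, 0.669, -0.0, -0.0]
ft_force: [-0.4, -0.0, -0.1]
grip_width: 0.0855
grasp_force: 0.0
```

Call:
send_rows([
  [[0,0,0],0],
  [[0,0,0],0],
  [[0,0,0],0],
  [[0,0,0],0],
  [[0,0,0],0],
  [[0,0,0],0],
  [[0,0,0],0],
  [[0,0,0],0],
], fingers=1)

```text
t: 15.73
eef_pos: [0.5412, 0.103, 0.051]
ee_rot: [0.743, 0.669, 0.001, 0.0]
ft_force: [-0.0, 0.5, 5.9]
grip_width: 0.0506
grasp_force: 31.7
```

Call:
send_rows([
  [[0,0,-2],0],
  [[0,0,-2.5],0],
  [[-2,0.3,-2.5],0],
  [[-5,0.6,-2.5],0],
  [[-8,1,-2.5],0],
  [[-11,1.5,-2.5],0],
  [[-14,2,-2.5],0],
  [[-15,2,-2.5],0],
])

```text
t: 16.4
eef_pos: [0.541, 0.0874, 0.0524]
ee_rot: [0.743, 0.669, -0.0, -0.0]
ft_force: [-0.4, 2.1, -2.0]
grip_width: 0.0513
grasp_force: 31.5
```

Call:
send_rows([
  [[-0.5,0,0],0],
  [[-1,0,0],0],
  [[-1.5,0,0],0],
  [[-2,0,0],0],
  [[-2.5,0,0],0],
  [[-3,0,0],0],
  [[-3,0,0],0],
  [[-3,0,0],0],
])

```text
t: 17.07
eef_pos: [0.5408, 0.0849, 0.0526]
ee_rot: [0.743, 0.669, 0.0, 0.0]
ft_force: [-0.1, 1.2, -1.5]
grip_width: 0.0514
grasp_force: 31.5
```

Call:
send_rows([
  [[-0.5,0,0],0],
  [[-1,0,0],0],
  [[-1.5,0,0],0],
  [[-2,0,0],0],
  [[-2,0,0],0],
  [[-2,0,0],0],
  [[-2,0,0],0],
  [[-2,0,0],0],
])

```text
t: 17.73
eef_pos: [0.5406, 0.0834, 0.0527]
ee_rot: [0.743, 0.669, 0.0, -0.0]
ft_force: [0.3, 5.6, -1.9]
grip_width: 0.0508
grasp_force: 31.5
```

Call:
send_rows([
  [[-0.5,0,0],0],
  [[-1,0,0],0],
  [[-1.5,0,0],0],
  [[-1.5,0,0],0],
  [[-1.5,0,0],0],
  [[-1.5,0,0],0],
  [[-1.5,0,0],0],
  [[-1.5,0,0],0],
])

```text
t: 18.4
eef_pos: [0.5407, 0.0832, 0.053]
ee_rot: [0.743, 0.67, 0.002, -0.001]
ft_force: [2.0, 10.0, -1.6]
grip_width: 0.0513
grasp_force: 31.6
```

Call:
send_rows([
  [[1,0,0],0],
  [[1.8,0,0.5],0],
  [[1.8,0,1],0],
  [[1.8,0,1.5],0],
  [[1.8,0,2],0],
  [[1.8,0,2.5],0],
  [[1.8,0,2.7],0],
  [[1.8,0,2.7],0],
])

```text
t: 19.07
eef_pos: [0.5411, 0.0834, 0.051]
ee_rot: [0.743, 0.669, 0.001, 0.0]
ft_force: [-1.0, 5.3, 5.5]
grip_width: 0.0512
grasp_force: 32.2
```

Call:
send_rows([
  [[0,0,0],0],
  [[0,0,0],0],
  [[0,0,0],0],
  [[0,0,0],0],
  [[0,0,-10],0],
  [[0,0,-30],0],
  [[0,0,-60],0],
  [[0,0,-95],0],
], fingers=-1)

```text
t: 19.73
eef_pos: [0.5395, 0.0829, 0.1449]
ee_rot: [0.743, 0.669, -0.001, -0.001]
ft_force: [0.4, -0.4, 0.2]
grip_width: 0.0856
grasp_force: 0.0
```

```bash
python3 - <<'E'
from h import *
delta(.50,-.13,.21,82.5)
E
```

```text
at [0.5395 0.0829 0.1449] ang -6.0 F [ 0.4 -0.4  0.2] w 0.0856 t 19.73 zax [-0.004 -0.001 -1.   ]
delta [-215.9  -17.2  -64.8] spin -88.5
```

Call:
send_rows([
  [[-8,-8,-20],-4],
  [[-28,-27,-50],-11],
  [[-48,-46,-65],-18],
  [[-70,-67,-65],-25],
  [[-92,-88,-65],-32],
  [[-115,-110,-65],-39],
  [[-138,-132,-65],-46],
  [[-158,-152,-65],-53],
])

```text
t: 20.4
eef_pos: [0.3714, -0.059, 0.2106]
ee_rot: [0.364, 0.932, -0.0, 0.0]
ft_force: [0.0, -0.5, -0.4]
grip_width: 0.0854
grasp_force: 0.0
```

Call:
send_rows([
  [[0,0,0],-7],
  [[0,0,0],-14],
  [[0,0,0],-21],
  [[0,0,0],-28],
  [[0,0,0],-35],
  [[0,0,0],-35],
  [[0,0,0],-35],
  [[0,0,0],-35],
])

```text
t: 21.07
eef_pos: [0.3728, -0.0581, 0.2102]
ee_rot: [0.071, 0.997, -0.0, 0.0]
ft_force: [-0.3, -0.9, 0.1]
grip_width: 0.0853
grasp_force: 0.0
```

```bash
python3 - <<'E'
from h import *
from cell import optics
import pickle
delta(.5455,-.2405,.21,82.5)
T=optics.snapshot("top");S=optics.snapshot("scene")
pickle.dump(T,open("top2.pkl","wb"));pickle.dump(S,open("scene2.pkl","wb"))
c=lambda s,x,y,w,h,W,H:cv2.resize(s["image"][y:y+h,x:x+w,::-1],(W,H),interpolation=cv2.INTER_CUBIC)
a=c(T,210,195,125,56,800,358)
im=np.hstack([c(T,395,195,60,60,240,240),c(S,335,260,80,80,240,240),c(S,200,160,120,90,320,240)])
cv2.imwrite("pics/p5.png",np.vstack([a,im]))
E
```

```text
at [ 0.3728 -0.0581  0.2102] ang 81.8 F [-0.3 -0.9  0.1] w 0.0853 t 21.07 zax [ 0. -0. -1.]
delta [-196.9 -155.9    0.3] spin -0.7
```

View pics/p5.png

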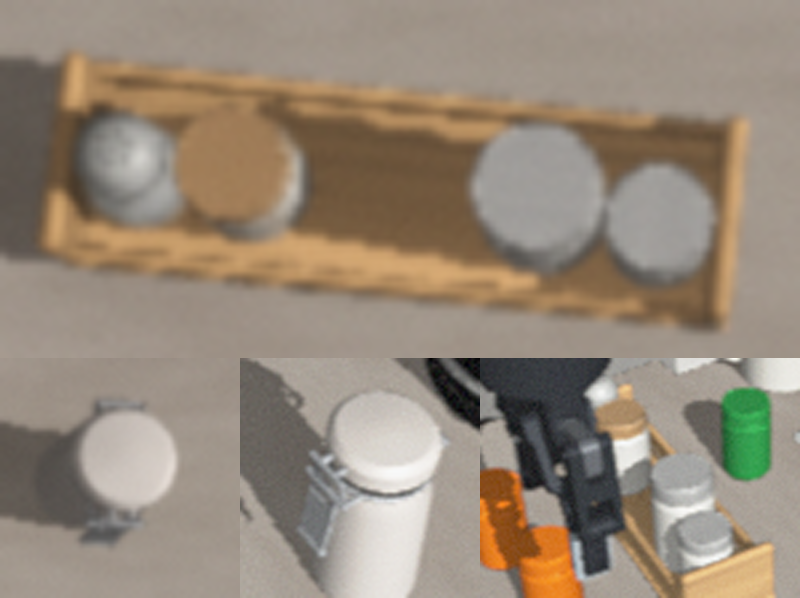

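The row is open: wood lid at (236,165) in the crop, tall grey at (540,187), with the gap between. The clip jar stands with its lid at (128,459) in the crop.

```bash
python3 - <<'E'
from h import *
np.set_printoptions(precision=4,suppress=True)
T=load("top2.pkl");S=load("scene2.pkl")
R=lambda a,b:(210+a/6.4-.5,195+b/6.4-.5)
Q=lambda a,b:(395+a/4-.5,195+(b-358)/4-.5)
P=lambda a,b:(335+(a-240)/3-.5,260+(b-358)/3-.5)
for n,p,z in [("b",R(236,165),.086),("a",R(538,189),.1),("d",R(661,215),.078)]: print(n,ray(T,*p,z)[:2])
L=ray(T,*Q(128,459),.1255); print("lid top",L,"in scene crop",(proj(S,L)-[334.5,259.5])*3+[240,358])
print("lid scene",ray(S,*P(384,428),.13))
print("lever tip scene",ray(S,*P(311,548),.0605))
print("hinge top",ray(T,*Q(122,405),.105),"pivot top",ray(T,*Q(125,515),.105))
# lid blobs: bright, subpixel
for nm,s,b in(("T",T,(405,205,45,40)),("S",S,(355,265,60,80))):
    x,y,w,h=b; g=cv2.cvtColor(s["image"],cv2.COLOR_RGB2GRAY)[y:y+h,x:x+w]
    _,m=cv2.threshold(g,0,255,cv2.THRESH_OTSU); c=max(cv2.findContours(m,0,1)[0],key=cv2.contourArea); e=cv2.fitEllipse(c); print(nm,e[0][0]+x,e[0][1]+y,e[1])
    if nm=="T": print(ray(T,e[0][0]+x,e[0][1]+y,.1255))
for y in (-12,-8,-4,0,4):
    a=np.radians(y);d=np.array([-np.cos(a),-np.sin(a)]);c=L[:2]
    print(y,"tip in scene crop",(proj(S,[*(c+.045*d),.0605])-[334.5,259.5])*3+[240,358],"hinge top",(proj(T,[*(c-.036*d),.105])-[394.5,194.5])*4+[0,358],"piv",(proj(T,[*(c+.038*d),.102])-[394.5,194.5])*4+[0,358])
E
```

```text
b [0.5536 0.2017]
a [0.5408 0.0836]
d [0.5327 0.0361]
lid top [ 0.5437 -0.2403  0.1255] in scene crop [386.5689 435.2214]
lid scene [ 0.5431 -0.2383  0.13  ]
lever tip scene [ 0.4963 -0.2372  0.0605]
hinge top [ 0.5804 -0.2438  0.105 ] pivot top [ 0.5118 -0.2417  0.105 ]
T 430.79289054870605 225.55639266967773 (40.859336853027344, 49.62245559692383)
[ 0.5294 -0.25    0.1255]
S 382.9893398284912 304.49760818481445 (32.04250717163086, 83.00785827636719)
-12 tip in scene crop [308.0325 537.7749] hinge top [128.6313 407.2546] piv [109.4139 524.1668]
-8 tip in scene crop [310.9624 541.8425] hinge top [124.6366 406.6117] piv [113.6693 524.8542]
-4 tip in scene crop [314.2299 545.7763] hinge top [120.619  406.2446] piv [117.9496 525.2444]
0 tip in scene crop [317.8207 549.5542] hinge top [116.5976 406.155 ] piv [122.2334 525.3353]
4 tip in scene crop [321.7184 553.155 ] hinge top [112.5919 406.3435] piv [126.4997 525.1265]
```

```bash
python3 -c "
from h import *
delta(.5434,-.2395,.16,86)"
```

```text
at [ 0.3729 -0.0581  0.21  ] ang 81.88 F [ 0.2 -0.1 -0.3] w 0.0852 t 21.17 zax [ 0. -0. -1.]
delta [-194.4 -155.5   50.1] spin -4.12
```

Call:
send_rows([
  [[-12,-10,0],-1],
  [[-40,-32,0],-2],
  [[-72,-58,0],-3],
  [[-104,-84,0],-4],
  [[-136,-110,0],-4],
  [[-166,-133,0],-4],
  [[-187,-150,0],-4],
  [[-194,-155,2],-4],
])

```text
t: 21.83
eef_pos: [0.5449, -0.2412, 0.2067]
ee_rot: [0.037, 0.999, 0.0, -0.0]
ft_force: [-1.5, -0.4, 0.4]
grip_width: 0.0853
grasp_force: 0.0
```

Call:
send_rows([
  [[0,0,5],0],
  [[0,0,15],0],
  [[0,0,27],0],
  [[0,0,38],0],
  [[0,0,45],0],
  [[0,0,47],0],
  [[0,0,48],0],
  [[0,0,48],0],
])

```text
t: 22.5
eef_pos: [0.5434, -0.2384, 0.1601]
ee_rot: [0.035, 0.999, -0.0, 0.0]
ft_force: [-0.4, 0.4, -0.8]
grip_width: 0.0852
grasp_force: 0.0
```

```bash
python3 -c "
from h import *
delta(.5434,-.2395,.099,86)"
```

```text
at [ 0.5434 -0.2384  0.1601] ang 86.02 F [-0.4  0.4 -0.8] w 0.0852 t 22.5 zax [ 0. -0. -1.]
delta [-0.  -1.1 61.1] spin 0.02
```

Call:
send_rows([
  [[0,-1,8],0],
  [[0,-1,18],0],
  [[0,-1,28],0],
  [[0,-1,38],0],
  [[0,-1,47],0],
  [[0,-1,54],0],
  [[0,-1,59],0],
  [[0,-1,61],0],
])

```text
t: 23.17
eef_pos: [0.5431, -0.2394, 0.0976]
ee_rot: [0.035, 0.999, 0.0, -0.001]
ft_force: [1.0, 0.6, 0.1]
grip_width: 0.0857
grasp_force: 0.0
```

Call:
send_rows([
  [[0,0,0],0],
  [[0,0,0],0],
  [[0,0,0],0],
  [[0,0,0],0],
  [[0,0,0],0],
  [[0,0,0],0],
  [[0,0,0],0],
  [[0,0,0],0],
], fingers=1, grip_force=60)

```text
t: 23.83
eef_pos: [0.5439, -0.2396, 0.1]
ee_rot: [0.035, 0.999, -0.0, 0.001]
ft_force: [-0.9, 2.2, 5.9]
grip_width: 0.0612
grasp_force: 66.8
```

Call:
send_rows([
  [[0,0,-1],0],
  [[0,0,-3],0],
  [[0,0,-6],0],
  [[0,0,-10],0],
  [[0,0,-14],0],
  [[0,0,-17],0],
  [[0,0,-19],0],
  [[0,0,-20],0],
])

```text
t: 24.5
eef_pos: [0.5435, -0.2396, 0.1193]
ee_rot: [0.035, 0.999, -0.0, 0.0]
ft_force: [-0.2, -0.5, -7.6]
grip_width: 0.0613
grasp_force: 66.8
```

```bash
python3 - <<'E'
from h import *
from cell import optics
import pickle
delta(.500,-.03,.24,84)
S=optics.snapshot("scene");T=optics.snapshot("top")
c=lambda s,x,y,w,h,W,H:cv2.resize(s["image"][y:y+h,x:x+w,::-1],(W,H),interpolation=cv2.INTER_CUBIC)
cv2.imwrite("pics/p6.png",c(S,320,220,110,130,508,600))
E
```

```text
at [ 0.5435 -0.2396  0.1193] ang 86.01 F [-0.2 -0.5 -7.6] w 0.0613 t 24.5 zax [ 0. -0. -1.]
delta [  57.9  206.1 -120.8] spin 2.01
```

View pics/p6.png

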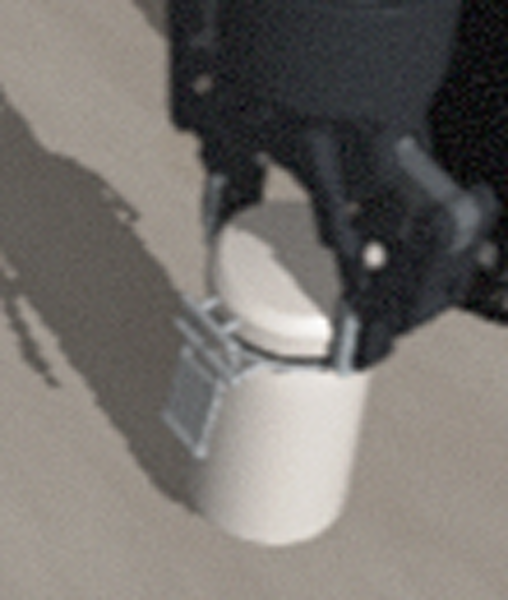

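The jar hangs upright from the grip on its lid, with the clip at (190,400) in the crop and a load of 7.6 N. I'll carry it over.

Call:
send_rows([
  [[0,0,-8],0],
  [[0,3,-24],0],
  [[1,8,-44],0],
  [[1,16,-64],0.5],
  [[2,28,-84],1],
  [[3,45,-100],1.5],
  [[4,66,-112],2],
  [[5,90,-116],2],
])

```text
t: 25.27
eef_pos: [0.5451, -0.1494, 0.2383]
ee_rot: [0.053, 0.999, -0.001, 0.002]
ft_force: [1.3, 0.3, -7.2]
grip_width: 0.0618
grasp_force: 67.8
```

Call:
send_rows([
  [[2,27,0],0],
  [[4,56,0],0],
  [[6,86,0],0],
  [[8,116,0],0],
  [[9,144,0],0],
  [[10,170,0],0],
  [[11,194,0],0],
  [[11,214,0],0],
])

```text
t: 25.93
eef_pos: [0.5558, 0.0665, 0.2355]
ee_rot: [0.052, 0.999, 0.0, 0.0]
ft_force: [0.5, -0.3, -6.8]
grip_width: 0.0614
grasp_force: 67.8
```

```bash
python3 -c "
from h import *
delta(.5472,.1443,.215,84)"
```

```text
at [0.5558 0.0665 0.2355] ang 84.07 F [ 0.5 -0.3 -6.8] w 0.0614 t 25.93 zax [ 0.  0. -1.]
delta [16.6 76.5 20.5] spin 0.07
```

Call:
send_rows([
  [[2,10,0],0],
  [[6,28,0],0],
  [[10,46,0],0],
  [[13,60,0],0],
  [[15,69,2],0],
  [[16,74,5],0],
  [[16,76,8],0],
  [[16,76,10],0],
])

```text
t: 26.6
eef_pos: [0.548, 0.1415, 0.2242]
ee_rot: [0.052, 0.999, -0.0, -0.0]
ft_force: [-0.0, -0.7, -7.4]
grip_width: 0.0614
grasp_force: 68.0
```

```bash
python3 - <<'E'
from h import *
from cell import optics
np.set_printoptions(precision=4,suppress=True)
delta(.5474,.1443,.215,84)
T=optics.snapshot("top");S=optics.snapshot("scene")
c=lambda s,x,y,w,h,W,H:cv2.resize(s["image"][y:y+h,x:x+w,::-1],(W,H),interpolation=cv2.INTER_CUBIC)
# wooden lath mask columns in the earlier clear top view: outer lath edges at z=.04 per column
s=load("top2.pkl");im=cv2.cvtColor(s["image"],cv2.COLOR_RGB2HSV)
for u in (225,240,255,262,270,275,280,300,315):
    col=im[195:250,u]; m=(col[:,1]>75)&(col[:,0]<25); v=np.flatnonzero(m)+195
    a,b=ray(s,u,v.min()-.5,.04),ray(s,u,v.max()+.5,.04); print(u,v.min(),v.max(),a[:2],b[:2],(a+b)[:2]/2)
E
```

```text
at [0.548  0.1415 0.2242] ang 84.0 F [-0.  -0.7 -7.4] w 0.0614 t 26.6 zax [-0.001 -0.    -1.   ]
delta [0.9 2.7 9.2] spin 0.0
225 205 236 [0.6022 0.264 ] [0.5185 0.2622] [0.5604 0.2631]
240 206 238 [0.5991 0.2249] [0.5129 0.2236] [0.556  0.2243]
255 207 239 [0.596  0.1859] [0.5097 0.1851] [0.5529 0.1855]
262 208 240 [0.5931 0.1676] [0.5069 0.167 ] [0.55   0.1673]
270 209 241 [0.5902 0.1468] [0.504  0.1465] [0.5471 0.1466]
275 209 241 [0.59   0.1337] [0.5039 0.1336] [0.5469 0.1337]
280 210 241 [0.5872 0.1207] [0.5037 0.1207] [0.5455 0.1207]
300 212 243 [0.5813 0.0686] [0.4978 0.0692] [0.5395 0.0689]
315 214 245 [0.5755 0.0295] [0.4921 0.0306] [0.5338 0.0301]
```

Call:
send_rows([
  [[1,2,0],0],
  [[1,3,2],0],
  [[1,3,8],0],
  [[1,3,16],0],
  [[1,3,24],0],
  [[1,3,32],0],
  [[1,3,38],0],
  [[1,3,42],0],
])

```text
t: 27.37
eef_pos: [0.5469, 0.1448, 0.1813]
ee_rot: [0.052, 0.999, -0.0, -0.001]
ft_force: [-0.9, 0.5, -7.5]
grip_width: 0.0611
grasp_force: 68.0
```

Call:
send_rows([
  [[0,0,4],0],
  [[0,0,8],0],
  [[0,0,12],0],
  [[0,0,16],0],
  [[0,0,20],0],
  [[0,0,24],0],
  [[0,0,27],0],
  [[0,0,30],0],
])

```text
t: 28.03
eef_pos: [0.5474, 0.1449, 0.1526]
ee_rot: [0.052, 0.999, 0.0, -0.0]
ft_force: [0.1, -0.2, -7.5]
grip_width: 0.0612
grasp_force: 68.0
```

```bash
python3 -c "
from h import *
delta(.5475,.1443,.108,84)"
```

```text
at [0.5474 0.1449 0.1526] ang 84.01 F [ 0.1 -0.2 -7.5] w 0.0612 t 28.03 zax [-0.  0. -1.]
delta [-0.2 -0.6 44.6] spin 0.01
```

Nothing is touching, so I'll keep lowering it.

Call:
send_rows([
  [[0,0,3],0],
  [[0,0,6],0],
  [[0,0,9],0],
  [[0,0,12],0],
  [[0,0,15],0],
  [[0,0,18],0],
  [[0,0,20],0],
  [[0,0,22],0],
])

```text
t: 28.7
eef_pos: [0.5473, 0.1449, 0.1306]
ee_rot: [0.052, 0.999, 0.0, -0.0]
ft_force: [0.5, 0.1, -7.6]
grip_width: 0.0613
grasp_force: 68.0
```

Call:
send_rows([
  [[0,0,3],0],
  [[0,0,6],0],
  [[0,0,9],0],
  [[0,0,12],0],
  [[0,0,14],0],
  [[0,0,16],0],
  [[0,0,17],0],
  [[0,0,18],0],
])

```text
t: 29.37
eef_pos: [0.5474, 0.1449, 0.1128]
ee_rot: [0.052, 0.999, 0.0, -0.0]
ft_force: [0.9, -0.5, -7.1]
grip_width: 0.0614
grasp_force: 68.0
```

Call:
send_rows([
  [[0,0,1],0],
  [[0,0,2],0],
  [[0,0,3],0],
  [[0,0,4],0],
  [[0,0,4.7],0],
  [[0,0,5.2],0],
  [[0,0,5.2],0],
  [[0,0,5.2],0],
])

```text
t: 30.03
eef_pos: [0.5477, 0.1449, 0.1082]
ee_rot: [0.052, 0.999, 0.0, 0.0]
ft_force: [0.0, -0.4, -4.2]
grip_width: 0.0611
grasp_force: 68.3
```

Call:
send_rows([
  [[0,0,0.3],0],
  [[0,0,0.6],0],
  [[0,0,0.9],0],
  [[0,0,0.9],0],
  [[0,0,0.9],0],
  [[0,0,0.9],0],
  [[0,0,0.9],0],
  [[0,0,0.9],0],
])

```text
t: 30.7
eef_pos: [0.548, 0.145, 0.1081]
ee_rot: [0.052, 0.999, 0.0, 0.001]
ft_force: [-1.5, -0.3, 6.9]
grip_width: 0.0617
grasp_force: 69.2
```

```bash
python3 - <<'E'
from h import *
from cell import optics
import pickle
delta(.5475,.1443,.108,84)
for n in("scene","top"): pickle.dump(optics.snapshot(n),open(n+"3.pkl","wb"))
E
```

```text
at [0.548  0.145  0.1081] ang 84.01 F [-1.5 -0.3  6.9] w 0.0617 t 30.7 zax [ 0.002  0.    -1.   ]
delta [ 0.4 -0.7  0.1] spin 0.01
```

It's firmly on the floor, with the force up to +6.9 N. I'll release and rise.

Call:
send_rows([
  [[0,0,-0.5],0],
  [[0,0,-0.5],0],
  [[0,0,-0.5],0],
  [[0,0,-0.5],0],
  [[0,0,-0.5],0],
  [[0,0,-0.5],0],
  [[0,0,-0.5],0],
  [[0,0,-0.5],0],
], fingers=-1)

```text
t: 31.47
eef_pos: [0.5474, 0.1449, 0.1073]
ee_rot: [0.052, 0.999, 0.0, -0.0]
ft_force: [-0.4, 0.5, 0.4]
grip_width: 0.0855
grasp_force: 0.0
```

Call:
send_rows([
  [[0,0,-4],0],
  [[0,0,-12],0],
  [[0,0,-25],0],
  [[0,0,-42],0],
  [[0,0,-62],0],
  [[0,0,-84],0],
  [[0,0,-104],0],
  [[0,0,-115],0],
])

```text
t: 32.13
eef_pos: [0.5481, 0.145, 0.2262]
ee_rot: [0.052, 0.999, 0.001, 0.002]
ft_force: [-0.2, 0.8, 1.0]
grip_width: 0.0855
grasp_force: 0.0
```

Call:
send_rows([
  [[8,-10,0],0],
  [[24,-36,0],0],
  [[44,-68,0],0],
  [[66,-102,0],0],
  [[88,-136,0],0],
  [[110,-166,0],0],
  [[130,-192,0],0],
  [[145,-205,0],0],
])

```text
t: 32.8
eef_pos: [0.3801, -0.0457, 0.2225]
ee_rot: [0.053, 0.999, -0.0, 0.0]
ft_force: [-0.3, 0.3, -0.1]
grip_width: 0.0853
grasp_force: 0.0
```

```bash
python3 - <<'E'
from h import *
from cell import optics
delta(.5475,.1443,.108,84)
T=optics.snapshot("top");S=optics.snapshot("scene")
c=lambda s,x,y,w,h,W,H:cv2.resize(s["image"][y:y+h,x:x+w,::-1],(W,H),interpolation=cv2.INTER_CUBIC)
cv2.imwrite("pics/p7.png",np.hstack([c(T,205,185,140,100,420,300),c(S,190,150,130,130,380,380)[:300]]) if 0 else np.vstack([c(T,210,185,125,66,700,300),np.hstack([c(S,195,150,130,130,300,300),c(S,130,100,400,300,400,300)])]))
E
```

```text
at [ 0.3801 -0.0457  0.2225] ang 83.9 F [-0.3  0.3 -0.1] w 0.0853 t 32.8 zax [ 0.    -0.001 -1.   ]
delta [-146.2  206.8  114.4] spin -0.1
```

View pics/p7.png

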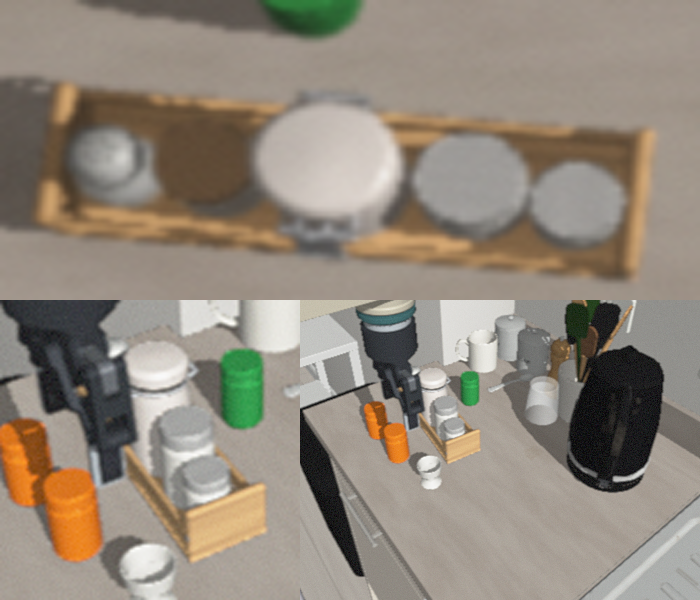

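The clip jar stands upright in the row at (328,160), between the wood lid (205,165) and the tall grey lid (470,185). Its clip is at (320,245) on the front side. All four spice jars stand, and the tumbler and egg cup look unmoved.

```bash
python3 -c "
from cell import close_job
print(close_job())"
```

```text
the job is handed in; nothing more can be done
None
```

The clip-top jar is clipped shut and back upright in the rack between the wooden-lidded and tall grey-lidded jars, clip to the front; all four spice jars stand, and the job is handed in at about 33 s of 70, with the verdict not shown.

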